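# Mesh the beater in the mixing machine and hold it home

## Task

Get the mixing machine ready: first press the black spring paddle on its side down to its stop, which frees the drive, and let it spring back. Then take the two-winged beater (not the dough hook) out of the wooden stand, turn it until its cross-shaped foot meshes with the cross slots of the steel hub in the bowl, and push it fully home so that its collar is flush on the hub. A spring in the hub pushes it back out, so finish while still holding it pressed down there, and leave the dough hook and everything else on the shelf where they stand.

Things in the scene. Friction and masses are not known exactly. Their poses are not given: they have to be found in the camera images.
- machine: Grey mixing machine, fixed: base 200 (x) x 170 (y) x 60 mm high with an open steel bowl on it, rim diameter 160, rim 108 mm above the shelf. Origin on the shelf under the centre of the base; z up; the paddle is on its -y side.
- hub: Round steel drive hub, 52 mm diameter, upright in the middle of the bowl. Origin: centre of its flat top, 98 mm above the shelf. Two crossing slots 9 mm wide lie along its x and y axes (it looks the same after every quarter turn), 42 mm from end to end. It can turn about z against a gear drag of about 0.12 N m.
- plunger (a joint): How far the black spring plate that forms the floor of the hub's slots is pushed down, m: 0 at rest (plate 12 mm below the hub top), 0.010 when the beater is home, 0.0115 at its limit. It pushes up with about 2 N at rest and 6.5 N with the beater home, enough to lift the beater out again.
- paddle (a joint): Angle of the black release paddle, rad: 0 at rest (leaning up 0.30 rad), 0.35 at its stop (about level). Hinged along the machine's x axis on the -y side of the base; its outer end goes down when pressed, and it springs back when let go. About 2 N on the pad starts it, 5 to 6 N holds it at the stop.
- paddle_pad (a point): Point to press: on the upper face of the paddle, 48 mm out from the hinge (plate 50 mm wide, 62 mm long, 6 mm thick, black). About 63 mm above the shelf at rest, it goes down about 16 mm to the stop. Axes turn with the paddle: x along the hinge.
- stand: Fixed wooden drying stand, 85 (x) x 190 (y) x 45 mm high, with two round holes 37 mm wide, 50 mm either side of its centre along y. Origin on the shelf under its centre. The beater stands in one hole, the dough hook in the other.
- beater: The steel beater, upright in the stand, 0.12 kg. Origin: on its axis at the underside of its collar (disc 42 mm wide, 6 mm thick), which rests on the stand 45 mm above the shelf and must end flush on the hub top. Above the collar two flat loop-shaped wings along its x axis (64 mm tip to tip, 4 mm thick, tops 46 mm above the origin); they show which way the ribs of the foot lie.
- beater_knob (a point): Centre of the beater's round white knob, the place to grip: 26 mm diameter, 30 mm high, centre 75 mm above the beater's origin, top 90 mm above it.
- beater_foot (a point): Lowest point of the beater's foot, on its axis, 22 mm below the beater's origin. The foot is two crossed ribs along the beater's x and y axes, each 30 mm long, 6 mm thick, with rounded lower edges.
- dough_hook: Bystander in the other hole of the stand: the same collar and white knob, but a single bent rod to one side instead of two wings, and a plain round foot. Origin at the underside of the collar. Leave it.
- jar: Bystander: glass jar with a steel lid, 76 mm diameter, 120 mm high. Origin at the centre of its underside.
- milk_jug: Bystander: open steel milk jug, 88 mm diameter, 100 mm high, handle towards its +y. Origin at the centre of its underside.
- sugar_bowl: Bystander: white ceramic sugar bowl with a lid, 88 mm diameter, 79 mm high. Origin at the centre of its underside.
- measuring_spoon: Bystander: red plastic measuring spoon lying flat, 125 mm long along its x. Origin on the shelf near its bowl end.
- mug: Bystander: ceramic mug, 80 mm diameter, 85 mm high, handle towards its +y. Origin at the centre of its underside.
There are look-alikes about, which are no part of the job. Of the things that look like the stand, the larger one is meant. What is shaped like the beater but blue is not meant.

How it is judged:
By the outcome, as a careful person would: the job done as asked, in the order asked, and still so for the second after the job is handed in, while the arm keeps its last pose, push and grip.
It also fails if it takes over 58 s, if anything falls off the work surface, if the arm or the gripper's body presses on something with over 40 N, if the wrist force passes 120 N, or if a joint passes its speed limit or range.

## Robot

A 6-joint arm with a two-finger parallel gripper is mounted at the origin on the work surface. World frame = base frame: x ahead of the robot, y to its left, z up, the work surface at z = 0. Lengths are in m, angles in rad, forces in N, time in s.
With the tool pointing down it reaches from about 0.35 to 0.875 m from the base axis. Payload 4.2 kg.
Tool frame: the origin (TCP) lies between the finger pads; the fingertips stand 25 mm ahead of it and the grasp point (between the pads) lies 6 mm ahead of it; z points along the fingers, y is the direction in which the jaws open and shut (so a half turn about z gives the same grasp; the last joint's range is limited). The gripper opens to 85 mm and grips with 20 to 120 N. Pads are 22 mm wide; open, the fingers measure 114 mm over their backs; the gripper's body (76 mm by 85 mm) begins 54 mm behind the grasp point. The pads swing forward as they close: fully open they stand 13 mm farther back than shut.
Start: joints at [-1.089, 0.385, 0.008, 0, -1.194, -0.259], TCP at [0.138, -0.61, 0.256] pointing down, gripper open.
Joint ranges: [-3.14, 3.14], [-1.21, 2.06], [-1.07, 1.41], [-3.16, 2.05], [-2.99, -0.16], [-3.1, 3.1]. Speed limits (rad/s): [2.79, 2.79, 3.14, 3.14, 3.14, 3.14].

## Interface

Orientations are given as [roll, pitch, yaw] about the fixed x, y, z axes, in that order (R = Rz(yaw) Ry(pitch) Rx(roll)).
In Python, from workcell import bot, cams, workorder gives the robot as it stands.
- The arm moves only by the tool play_rows, never from a script. Its arguments are lists of equal length, an entry for each row: "travel": the shift along the tool's x, y, z in m, a list of three; "twist": the turn about the tool's z in rad; "hand": the gripper's target within -1 to 1 (shut at 1, half-way at 0, fully open at -1). A call has 1 to 5 rows; each row shifts and turns the pose as measured when the row begins, along the tool's axes as they then stand; what a row does not reach is not made up. A row lasts 1/10 s, in which the tool goes at most 50 mm and 8.59 degrees, less where a joint would pass 70% of its speed; a pose out of reach is approached as far as the arm can. A call with a gripper value outside its range is refused whole. The fingers move at their own pace and stop on an object; "squeeze" is the grip in N (left out, the last holds). Time passes only in rows, so rows that do not move let the fingers close. It gives the time, the measured TCP pose, the force and the opening at its end, in the units of the state.
- bot.get_state(): the state, without advancing time (a new reading comes with each control period).
- cams.get_image(name): name is "side" or "top"; returns a dict with "img" (384x512x3 uint8, blue, green, red), "fx", "fy", "cx", "cy" (pixels), "R" (3x3) and "t" (3): a world point X has camera coordinates R X + t. Camera axes: x right, y down, z forward; pixel columns grow to the right and rows downward; lengths in m; the calibration is good to about 2 mm. A picture is of the moment at which its call begins. There is no depth.
- workorder.job_done(): hands the job in, once; it reports no verdict.
The state is a dict: "clock": time; "joints": joint angles; "joint_vel": joint speeds; "joint_torque": joint torques, N m; "tool_pos": TCP position; "tool_rot": TCP orientation; "contact_force": force on the tool from outside, world axes, zero at the start; "torque": the same for the moment, N m; "gripper_width": opening from 0.0 (shut) to 1.0 (fully open).
Only numpy, scipy, OpenCV 4.12 (cv2) and the standard library are available. Lean on these libraries where they do the work, as an engineer would, in place of code of your own. Each camera call takes 0.05 s, during which the arm holds its last target.

## Working session

There is one attempt and no reset: what is moved stays moved. The work goes in short steps, Python scripts to look and compute and a tool call to move; the robot and the scene stay as the last step left them, time stands still between calls to the robot, and variables do not carry over. Pictures are saved under pics/ and viewed, and the job is handed in when it is done.

Besides the shell and the picture viewer there is one more tool, called after "Call:" in YAML: its name, and indented under it one key for each argument. play_rows: Moves the arm, as the interface text tells. Its arguments: {"type":"object","properties":{"travel":{"type":"array","items":{"type":"array","items":{"type":"number"}}},"twist":{"type":"array","items":{"type":"number"}},"hand":{"type":"array","items":{"type":"number"}},"squeeze":{"type":"number"}},"required":["travel","twist","hand"]}

```bash
mkdir -p pics; ls; python3 - <<'E'
from workcell import bot,cams
import cv2,numpy as np
for n in("side","top"):
    d=cams.get_image(n); cv2.imwrite(f"pics/{n}0.png",d["img"])
    np.savez(f"{n}cal.npz",**{k:d[k] for k in("fx","fy","cx","cy","R","t")})
    R=np.array(d["R"]);print(n,d["fx"],d["cx"],d["cy"],-R.T@np.array(d["t"]),R.tolist())
print(bot.get_state())
E
```

```text
pics
side 496.63754531791216 249.57833462345957 189.51072654537094 [-0.07005232  0.7220594   1.20436983] [[-0.7763813076567971, -0.6301053710834333, -0.014116885383485663], [-0.4636775915438972, 0.5862023713528712, -0.6643567346842517], [0.4268900985279146, -0.5092484670100432, -0.7472823045052975]]
top 450.8293332011785 252.44386188016043 182.47111569642695 [0.32756629 0.01152137 1.53208617] [[-0.02302439908776682, -0.9997314128629172, 0.002641814104497022], [-0.988130132517496, 0.02235559405966517, -0.15198377750666356], [0.15188389729527876, -0.006109791269343008, -0.9883794575936118]]
{'clock': 0.1, 'joints': array([-1.08933597e+00,  3.85489485e-01,  6.75269933e-03, -4.24794791e-04,
       -1.19400165e+00, -2.58591184e-01]), 'joint_vel': array([ 0.00060531, -0.0012275 ,  0.00239825,  0.00077441,  0.0003092 ,
        0.0014326 ]), 'joint_torque': array([-3.95503901e-05, -3.93320632e+01,  1.88931334e+01,  4.19791058e+00,
       -2.54652346e-03,  4.43163884e-06]), 'tool_pos': array([ 0.13804854, -0.6090763 ,  0.25532268]), 'tool_rot': array([ 3.13961416e+00, -1.15073170e-04, -2.91888005e+00]), 'contact_force': array([ 0.17158114,  0.55710331, -0.5529186 ]), 'torque': array([ 0.0248185 ,  0.00983889, -0.01437127]), 'gripper_width': 1.0000368855219235}
```

View pics/side0.png

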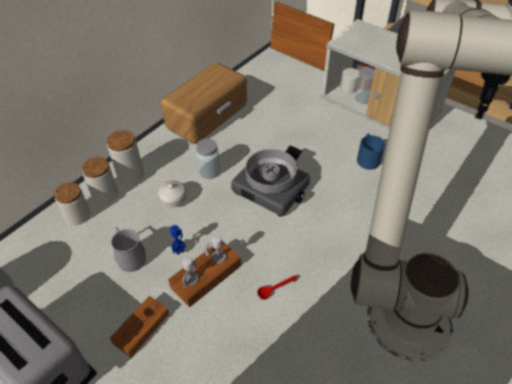

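View pics/top0.png

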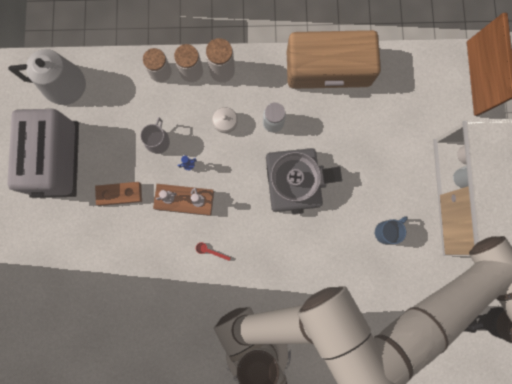

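```bash
python3 - <<'E'
import cv2
a=cv2.imread("pics/side0.png");b=cv2.imread("pics/top0.png")
cv2.imwrite("pics/c1.png",cv2.resize(a[130:310,150:330],(600,600),interpolation=3)) 
cv2.imwrite("pics/c2.png",cv2.resize(b[140:230,250:350],(800,720)[0:2] and (660,594),interpolation=3))
cv2.imwrite("pics/c3.png",cv2.resize(b[150:225,140:240],(800,600),interpolation=3))
E
```

```text
(no output)
```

View pics/c1.png

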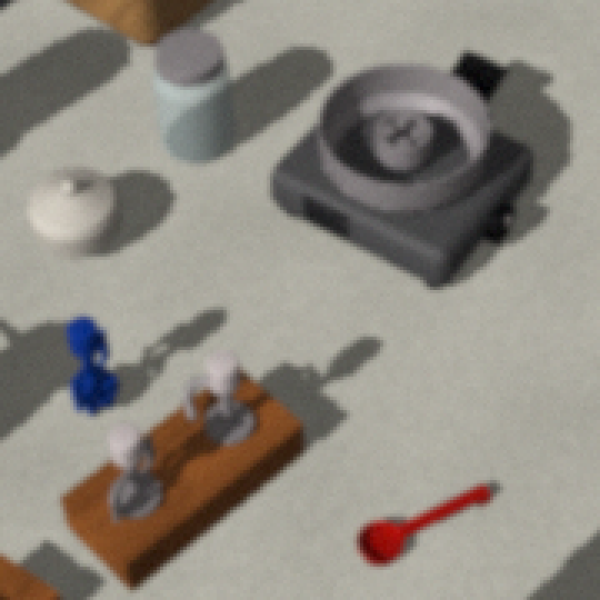

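View pics/c2.png

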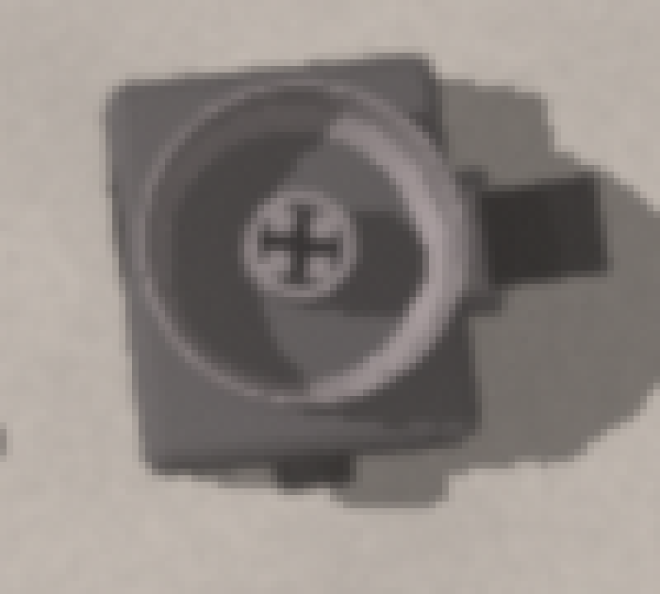

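View pics/c3.png

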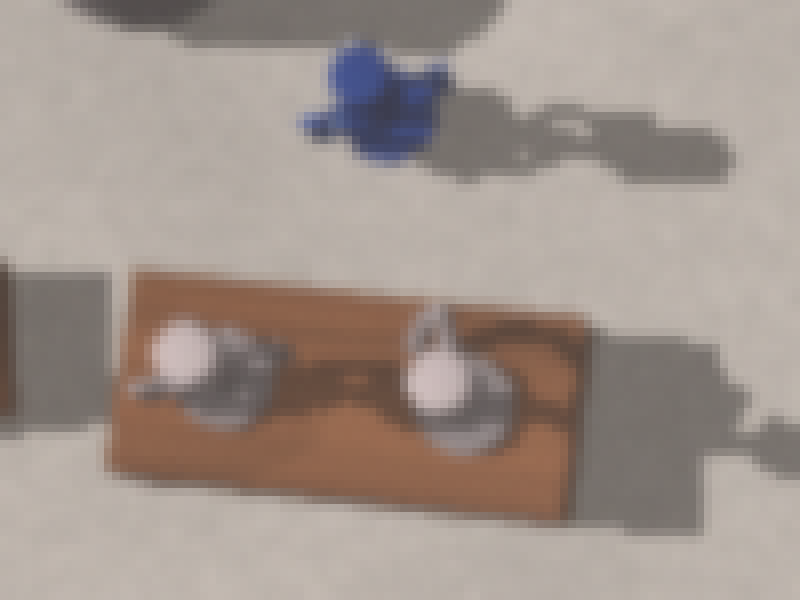

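```bash
cat > h.py <<'E'
import numpy as np,cv2
def cal(n):
    d=np.load(f"{n}cal.npz");return d
def proj(n,X):
    d=cal(n);c=np.atleast_2d(X)@d["R"].T+d["t"]
    return np.c_[d["fx"]*c[:,0]/c[:,2]+d["cx"],d["fy"]*c[:,1]/c[:,2]+d["cy"]]
def ray(n,u,v,z):
    d=cal(n);R=d["R"];o=-R.T@d["t"];r=R.T@np.array([(u-d["cx"])/d["fx"],(v-d["cy"])/d["fy"],1])
    return o+r*(z-o[2])/r[2]
def circ(c,r,z,n=40):
    a=np.linspace(0,2*np.pi,n);return np.c_[c[0]+r*np.cos(a),c[1]+r*np.sin(a),0*a+z]
def draw(img,n,lines,x0,y0,s,w,h):
    c=cv2.resize(img[y0:y0+h,x0:x0+w],(int(w*s),int(h*s)),interpolation=3)
    for P,col in lines:
        p=((proj(n,P)-[x0,y0]+.5)*s-.5)
        cv2.polylines(c,[np.round(p).astype(int)],False,col,1,cv2.LINE_AA)
    return c
E
python3 - <<'E'
from h import *
print("knobtop T",ray("top",162.9,194.4,.135),"S",ray("side",187.5,262,.135))
print("collar T",ray("top",140+225/8,150+390/8,.051))
print("hook knob T",ray("top",140+437/8,150+382/8,.135),"S",ray("side",150+220/3.33,130+370/3.33,.135))
print("hub T",ray("top",295.3,177,.098),"S",ray("side",150+403/3.333,130+135/3.333,.098))
print("pad T",ray("top",332.6,174.8,.063))
for p in [(135,268),(590,318),(568,522),(108,472)]: print("stand",ray("top",140+p[0]/8,150+p[1]/8,.045 ))
for p in [(105,85),(430,58),(480,440),(150,470)]: print("base",ray("top",250+p[0]/6.6,140+p[1]/6.6,.06))
E
```

```text
knobtop T [0.51091939 0.28314863 0.135     ] S [0.50907532 0.28424601 0.135     ]
collar T [0.50706411 0.28212761 0.051     ]
hook knob T [0.49814632 0.18423101 0.135     ] S [0.49535552 0.18980625 0.135     ]
hub T [ 0.56266372 -0.13594084  0.098     ] S [ 0.55978332 -0.1336021   0.098     ]
pad T [ 0.57298534 -0.26317386  0.063     ]
stand [0.55982371 0.32098156 0.045     ]
stand [0.53449453 0.13164587 0.045     ]
stand [0.44977867 0.14156352 0.045     ]
stand [0.47478568 0.33134692 0.045     ]
base [ 0.65266733 -0.04480994  0.06      ]
base [ 0.66294678 -0.20980131  0.06      ]
base [ 0.4683465  -0.22606104  0.06      ]
base [ 0.45715963 -0.06173827  0.06      ]
```

```bash
cat > ov.py <<'E'
from h import *
import sys
hub=(.5615,-.1355);hy=float(sys.argv[1]);b=(.5105,.2825);by=float(sys.argv[2])
def rot(a,P): 
    P=np.array(P,float);c,s=np.cos(a),np.sin(a);return np.c_[c*P[:,0]-s*P[:,1],s*P[:,0]+c*P[:,1],P[:,2]]
def at(c,a,P): return rot(a,P)+[c[0],c[1],0]
G=(0,255,0);Y=(0,255,255);M=(255,0,255)
L=[(circ(hub,.026,.098),G),(circ(hub,.08,.108),G)]
for a in(0,np.pi/2): L+=[(at(hub,hy+a,[[-.021,-.0045,.098],[.021,-.0045,.098],[.021,.0045,.098],[-.021,.0045,.098],[-.021,-.0045,.098]]),Y)]
my=.078;mc=(.5605,-.1355)
L+=[(at(mc,my,[[-.1,-.085,.06],[.1,-.085,.06],[.1,.085,.06],[-.1,.085,.06],[-.1,-.085,.06]]),M)]
h=.063-.048*np.sin(.3);
L+=[(at(mc,my,[[s*.025,-.085-d*np.cos(.3)+0,h+d*np.sin(.3)] for s,d in((-1,.0),(1,0),(1,.062),(-1,.062),(-1,0))]),Y)]
K=[(circ(b,.021,.045),G),(circ(b,.021,.051),G),(circ(b,.013,.135),Y),(circ(b,.013,.105),Y),
 (at(b,by,[[-.032,0,.07],[-.032,0,.091],[0,0,.091],[.032,0,.091],[.032,0,.06],[0,0,.06],[-.032,0,.06],[-.032,0,.09]]),M)]
T=cv2.imread("pics/top0.png");S=cv2.imread("pics/side0.png")
a=draw(T,"top",L,255,140,6,95,85);c=draw(S,"side",L,225,140,6,90,85)
d=draw(T,"top",K,145,170,10,55,50);e=draw(S,"side",K,165,245,10,55,50)
def j(p,q): 
    H=max(p.shape[0],q.shape[0]);f=lambda x:cv2.copyMakeBorder(x,0,H-x.shape[0],0,0,0);o=np.hstack([f(p),f(q)]);return cv2.resize(o,(800,int(o.shape[0]*800/o.shape[1])))
cv2.imwrite(sys.argv[3],np.vstack([j(a,c)]));cv2.imwrite(sys.argv[4],j(d,e))
E
python3 ov.py 0.05 1.7 pics/o1.png pics/o2.png
```

```text
(no output)
```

View pics/o1.png

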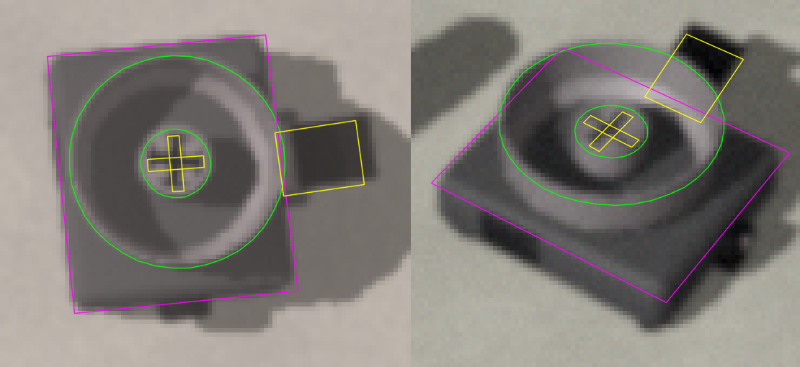

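View pics/o2.png

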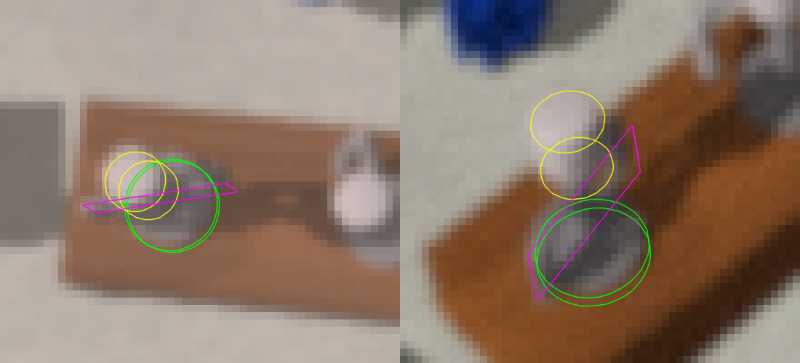

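```bash
python3 - <<'E'
import cv2
a=cv2.imread("pics/side0.png");b=cv2.imread("pics/top0.png")
f=lambda i,x,y,w,h,s:cv2.resize(i[y:y+h,x:x+w],(w*s,h*s),interpolation=cv2.INTER_LANCZOS4)
import numpy as np
cv2.imwrite("pics/d1.png",np.hstack([f(b,150,178,34,40,11),f(a,170,248,36,40,11)]))
cv2.imwrite("pics/d2.png",np.hstack([f(b,312,155,36,40,11),f(a,270,140,36,40,11)]))
E
```

```text
(no output)
```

View pics/d1.png

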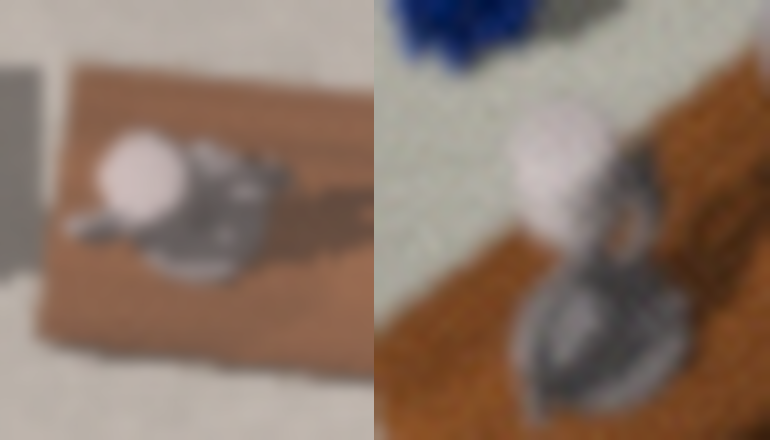

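View pics/d2.png

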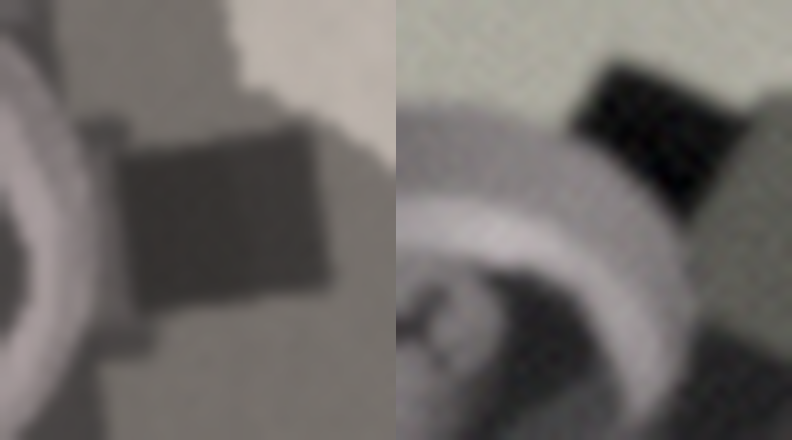

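```bash
python3 - <<'E'
from h import *
o=[ray("top",312+x/11,155+y/11,z) for x,y,z in((316,125,.067),(330,290,.067),(120,155,.05),(135,308,.05))]
for p in o:print(p)
print("outer mid",(o[0]+o[1])/2)
for z in(.07,.08,.09):
    a,b=ray("top",156.5,198.4,z),ray("top",175.6,194.2,z);d=a-b;print(z,(a+b)/2,np.hypot(*d[:2]),np.arctan2(d[1],d[0]))
print(ray("top",163.1,194,.135),ray("side",186.8,260.2,.135))
E
```

```text
[ 0.59999368 -0.29073287  0.067     ]
[ 0.54972583 -0.29227113  0.067     ]
[ 0.59523082 -0.23417185  0.05      ]
[ 0.54813301 -0.23650896  0.05      ]
outer mid [ 0.57485975 -0.291502    0.067     ]
0.07 [0.51296956 0.28544359 0.07      ] 0.06343705630138424 1.767474430872787
0.08 [0.51170149 0.28357008 0.08      ] 0.0630031758799745 1.7674744308727894
0.09 [0.51043341 0.28169658 0.09      ] 0.06256929545856472 1.7674744308727883
[0.51216389 0.28253381 0.135     ] [0.51428128 0.28140671 0.135     ]
```

Call:
play_rows:
  travel:
    - [-0.045, 0.021, 0]
    - [-0.045, 0.021, 0]
    - [-0.045, 0.021, 0]
    - [-0.045, 0.021, 0]
    - [-0.045, 0.021, 0]
  twist: [0, 0, 0, 0, 0]
  hand: [1, 1, 1, 1, 1]
  squeeze: 40

```text
clock: 0.6
tool_pos: [0.3337, -0.4567, 0.2515]
tool_rot: [3.134, -0.003, -2.932]
contact_force: [0.8, -1.4, 0.1]
gripper_width: 0.143
```

Call:
play_rows:
  travel:
    - [-0.045, 0.021, 0]
    - [-0.045, 0.021, 0]
    - [-0.045, 0.021, 0]
    - [-0.045, 0.021, 0]
    - [-0.045, 0.021, 0]
  twist: [0, 0, 0, 0, 0]
  hand: [1, 1, 1, 1, 1]

```text
clock: 1.1
tool_pos: [0.5315, -0.3036, 0.2501]
tool_rot: [3.132, -0.005, -2.932]
contact_force: [0.3, -0.9, -0.5]
gripper_width: 0.004
```

Call:
play_rows:
  travel:
    - [-0.044, 0.02, 0.01]
    - [-0.003, 0.001, 0.045]
    - [0, 0, 0.045]
    - [0, 0, 0.035]
    - [0, 0, 0]
  twist: [0, 0, 0, 0, 0]
  hand: [1, 1, 1, 1, 1]

```text
clock: 1.6
tool_pos: [0.579, -0.2653, 0.11]
tool_rot: [3.132, -0.003, -2.922]
contact_force: [-1.3, -0.2, -0.2]
gripper_width: -0.003
```

```bash
python3 - <<'E'
from workcell import bot,cams
from h import *
T=cams.get_image("top")["img"];S=cams.get_image("side")["img"]
f=lambda i,x,y,w,h,s:cv2.resize(i[y:y+h,x:x+w],(w*s,h*s),interpolation=2)
cv2.imwrite("pics/e1.png",np.hstack([f(T,260,130,100,90,4),f(S,230,110,90,90,4)]))
s=bot.get_state();print(s["tool_pos"],s["contact_force"])
E
```

```text
[ 0.58242791 -0.26690513  0.11574039] [ 0.70069588  0.00231934 -0.47977925]
```

View pics/e1.png

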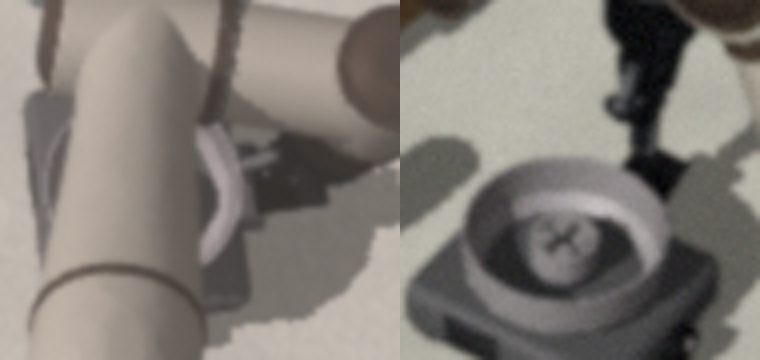

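Call:
play_rows:
  travel:
    - [0.011, -0.007, 0.01]
    - [0, 0, 0.01]
    - [0, 0, 0.006]
    - [0, 0, 0.004]
  twist: [0, 0, 0, 0]
  hand: [1, 1, 1, 1]

```text
clock: 2.1
tool_pos: [0.5762, -0.2792, 0.0917]
tool_rot: [-3.138, 0.018, -2.922]
contact_force: [-0.1, 0.6, 0.3]
gripper_width: -0.001
```

Call:
play_rows:
  travel:
    - [0, 0.004, 0.005]
    - [0, 0, 0.005]
    - [0, 0, 0.005]
  twist: [0, 0, 0]
  hand: [1, 1, 1]

```text
clock: 2.4
tool_pos: [0.5767, -0.2764, 0.0784]
tool_rot: [-3.134, 0.022, -2.921]
contact_force: [-0.9, -1.1, 4.6]
gripper_width: -0.005
```

Call:
play_rows:
  travel:
    - [0, 0, 0.004]
    - [0, 0, 0.004]
  twist: [0, 0]
  hand: [1, 1]

```text
clock: 2.6
tool_pos: [0.577, -0.2769, 0.0713]
tool_rot: [-3.133, 0.021, -2.92]
contact_force: [-5.5, 2.7, 23.8]
gripper_width: 0.0
```

```bash
python3 - <<'E'
from workcell import bot,cams
from h import *
S=cams.get_image("side")["img"]
cv2.imwrite("pics/e2.png",cv2.resize(S[110:210,240:330],(540,600),interpolation=2))
s=bot.get_state();print(s["tool_pos"],s["contact_force"])
E
```

```text
[ 0.5770101  -0.2768676   0.07184897] [-3.62280226  0.12699049 10.45128719]
```

View pics/e2.png

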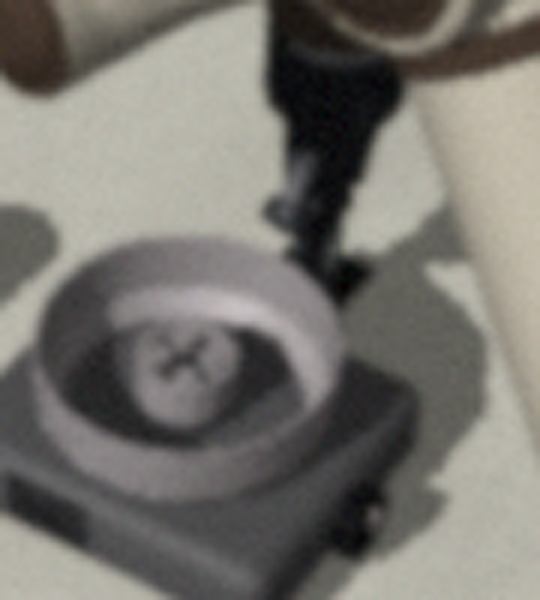

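Call:
play_rows:
  travel:
    - [0, 0, -0.01]
    - [0, 0, -0.03]
    - [0, 0, -0.045]
    - [0, 0, -0.045]
    - [0, 0, -0.03]
  twist: [0, 0, 0, 0, 0]
  hand: [1, 1, 1, 1, 1]

```text
clock: 3.15
tool_pos: [0.5715, -0.2734, 0.2286]
tool_rot: [3.14, 0.01, -2.921]
contact_force: [0.3, 0.7, 0.3]
gripper_width: -0.002
```

Call:
play_rows:
  travel:
    - [-0.005, 0.047, 0]
    - [-0.005, 0.047, 0]
    - [-0.005, 0.047, 0]
    - [-0.005, 0.047, 0]
    - [-0.005, 0.047, 0]
  twist: [0, 0, 0, 0, 0]
  hand: [1, 1, 1, 1, 1]

```text
clock: 3.65
tool_pos: [0.5473, -0.0351, 0.2327]
tool_rot: [-3.142, 0.023, -2.931]
contact_force: [0.6, -0.2, -0.0]
gripper_width: 0.003
```

Call:
play_rows:
  travel:
    - [-0.005, 0.047, 0]
    - [-0.005, 0.047, 0]
    - [-0.005, 0.047, 0]
    - [-0.005, 0.047, 0]
    - [-0.005, 0.047, 0]
  twist: [0, 0, 0, 0, 0]
  hand: [-1, -1, -1, -1, -1]

```text
clock: 4.15
tool_pos: [0.5183, 0.2116, 0.2317]
tool_rot: [3.137, 0.021, -2.931]
contact_force: [0.8, 0.0, 0.0]
gripper_width: 0.846
```

```bash
python3 - <<'E'
from workcell import bot,cams
from h import *
T=cams.get_image("top")["img"];S=cams.get_image("side")["img"]
cv2.imwrite("pics/top1.png",T);cv2.imwrite("pics/side1.png",S)
f=lambda i,x,y,w,h,s:cv2.resize(i[y:y+h,x:x+w],(w*s,h*s),interpolation=2)
cv2.imwrite("pics/e3.png",np.hstack([f(T,275,140,80,80,5),f(S,225,140,80,80,5)]))
s=bot.get_state();print(s["tool_pos"],s["tool_rot"])
E
```

```text
[0.51850226 0.21462057 0.23136578] [ 3.13678876  0.02190663 -2.9251405 ]
```

View pics/e3.png

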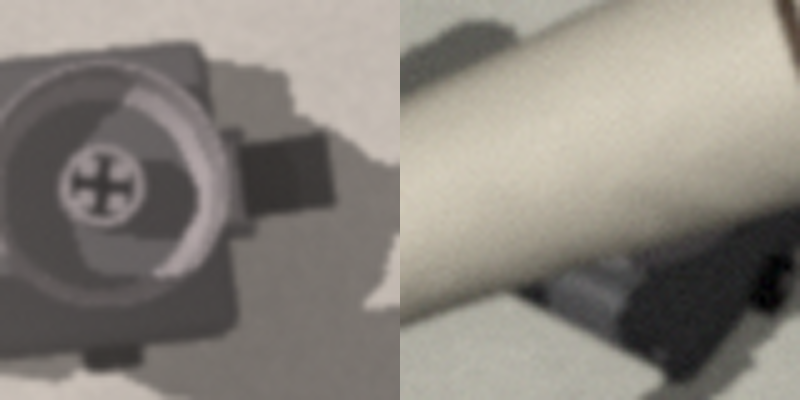

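Call:
play_rows:
  travel:
    - [-0.004, 0.034, 0]
    - [-0.004, 0.034, 0.01]
    - [0, 0, 0.03]
    - [0, 0, 0.02]
    - [0, 0, 0]
  twist: [0, 0, 0, 0, 0]
  hand: [-1, -1, -1, -1, -1]

```text
clock: 4.75
tool_pos: [0.5105, 0.2891, 0.1682]
tool_rot: [3.133, 0.02, -2.922]
contact_force: [-0.3, -0.9, -0.1]
gripper_width: 0.994
```

```bash
python3 - <<'E'
from workcell import bot,cams
from h import *
T=cams.get_image("top")["img"];S=cams.get_image("side")["img"]
f=lambda i,x,y,w,h,s:cv2.resize(i[y:y+h,x:x+w],(w*s,h*s),interpolation=2)
cv2.imwrite("pics/e4.png",np.hstack([f(T,130,150,80,80,5),f(S,150,210,80,80,5)]))
s=bot.get_state();print(s["tool_pos"],s["tool_rot"])
E
```

```text
[0.51195743 0.28960599 0.17107391] [ 3.13174641  0.02491468 -2.92229519]
```

View pics/e4.png

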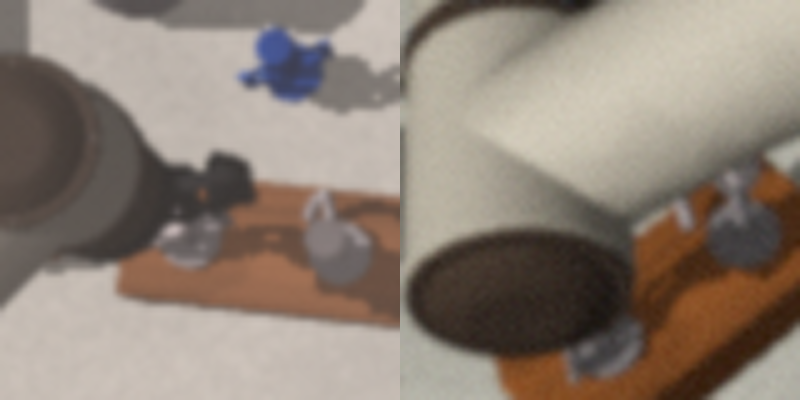

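Call:
play_rows:
  travel:
    - [0.003, -0.008, 0.0]
    - [0, 0, 0.025]
    - [0, 0, 0.018]
    - [0, 0, 0.002]
  twist: [0, 0, 0, 0]
  hand: [-1, -1, -1, -1]

```text
clock: 5.25
tool_pos: [0.5147, 0.281, 0.1315]
tool_rot: [3.126, 0.036, -2.924]
contact_force: [-0.2, -0.1, -0.7]
gripper_width: 0.999
```

Call:
play_rows:
  travel:
    - [0.003, 0.001, 0.006]
    - [0, 0, 0.001]
    - [0, 0, 0]
    - [0, 0, 0]
    - [0, 0, 0]
  twist: [0, 0, 0, 0, 0]
  hand: [-1, 1, 1, 1, 1]
  squeeze: 60

```text
clock: 5.75
tool_pos: [0.5134, 0.2816, 0.1288]
tool_rot: [3.122, 0.043, -2.925]
contact_force: [-0.2, 0.7, -0.8]
gripper_width: 0.329
```

Call:
play_rows:
  travel:
    - [0, 0, 0]
    - [0, 0, 0]
  twist: [0, 0]
  hand: [1, 1]

```text
clock: 5.95
tool_pos: [0.5134, 0.2818, 0.1292]
tool_rot: [3.122, 0.043, -2.925]
contact_force: [1.4, -0.6, -0.9]
gripper_width: 0.288
```

Call:
play_rows:
  travel:
    - [-0.001, 0.0005, -0.02]
    - [-0.001, 0.0005, -0.025]
    - [-0.001, 0.0005, -0.03]
    - [-0.001, 0.0005, -0.04]
    - [0, 0, -0.04]
  twist: [0, 0, 0, 0, 0]
  hand: [1, 1, 1, 1, 1]

```text
clock: 6.45
tool_pos: [0.5077, 0.278, 0.2799]
tool_rot: [3.131, 0.024, -2.926]
contact_force: [0.1, 0.2, -1.8]
gripper_width: 0.287
```

```bash
python3 - <<'E'
from workcell import bot,cams
from h import *
T=cams.get_image("top")["img"];S=cams.get_image("side")["img"]
f=lambda i,x,y,w,h,s:cv2.resize(i[y:y+h,x:x+w],(w*s,h*s),interpolation=2)
cv2.imwrite("pics/e5.png",np.hstack([f(T,120,150,80,80,5),f(S,150,190,80,80,5)]))
s=bot.get_state();print(s["tool_pos"],s["tool_rot"],s["contact_force"],s["gripper_width"])
E
```

```text
[0.51041023 0.27967919 0.28578018] [ 3.12515939  0.03681044 -2.92564595] [0.11378979 0.07773286 0.13318764] 0.29374450534446317
```

View pics/e5.png

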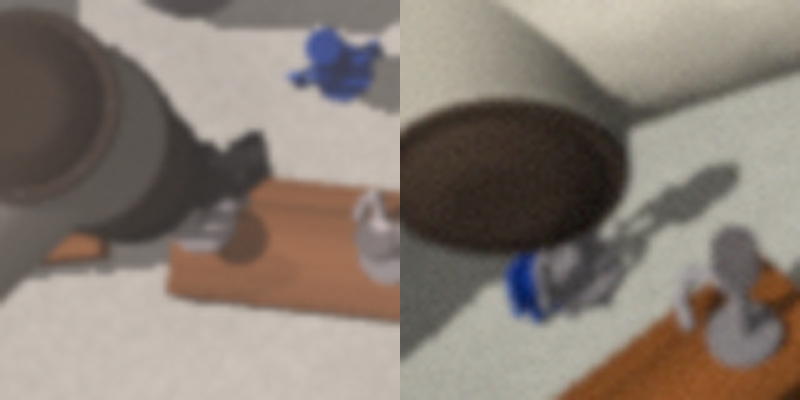

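```bash
python3 - <<'E'
from h import *
from scipy.optimize import minimize
from scipy.ndimage import map_coordinates
ims=[("top",cv2.imread("pics/top0.png")),("top",cv2.imread("pics/top1.png")),("side",cv2.imread("pics/side0.png"))]
g=np.linspace(-.0245,.0245,50);X,Y=np.meshgrid(g,g);m=X**2+Y**2<.0245**2;X=X[m];Y=Y[m]
cross=((abs(Y)<.0045)&(abs(X)<.021))|((abs(X)<.0045)&(abs(Y)<.021))
def score(p,sel):
    x,y,a=p;s=0
    for n,im in sel:
        c,q=np.cos(a),np.sin(a)
        uv=proj(n,np.c_[x+c*X-q*Y,y+q*X+c*Y,np.full_like(X,.098)])
        v=map_coordinates(cv2.cvtColor(im,6).astype(float),[uv[:,1],uv[:,0]],order=1)
        s+=np.corrcoef(v,cross)[0,1]
    return s/len(sel)
for sel in(ims[:1],ims[1:2],ims[2:],ims):
    best=max(((score((.5615+dx,-.1355+dy,a),sel),dx,dy,a) for a in np.arange(-.78,.78,.06) for dx in np.arange(-.005,.006,.0025) for dy in np.arange(-.005,.006,.0025)))
    r=minimize(lambda p:-score(p,sel),[.5615+best[1],-.1355+best[2],best[3]],method="Nelder-Mead",options=dict(initial_simplex=np.array([.5615+best[1],-.1355+best[2],best[3]])+np.array([[0,0,0],[.002,0,0],[0,.002,0],[0,0,.05]])))
    print(r.x,-r.fun)
E
```

```text
[ 0.56440027 -0.1352602   0.64388564] 0.07638977986342146
[ 0.56438039 -0.13526413  0.64322594] 0.07630657121359447
[ 0.55338974 -0.14243072 -0.09506474] 0.2761115608807267
[ 0.55408987 -0.14461586 -0.07425961] 0.26379204637295667
```

Call:
play_rows:
  travel:
    - [-0.003, -0.047, 0]
    - [-0.003, -0.047, 0]
    - [-0.003, -0.047, 0]
    - [-0.003, -0.047, 0]
  twist: [0, 0, 0, 0]
  hand: [1, 1, 1, 1]

```text
clock: 6.95
tool_pos: [0.5627, 0.0996, 0.2816]
tool_rot: [3.122, 0.038, -2.914]
contact_force: [1.8, -0.6, -0.4]
gripper_width: 0.289
```

```bash
cat > hubfit.py <<'E'
from h import *
from scipy.optimize import minimize
from scipy.ndimage import map_coordinates
ims=[("top",cv2.imread("pics/top0.png")),("top",cv2.imread("pics/top1.png")),("side",cv2.imread("pics/side0.png"))]
g=np.linspace(-.0245,.0245,50);X,Y=np.meshgrid(g,g);m=X**2+Y**2<.0245**2;X=X[m];Y=Y[m]
cross=((abs(Y)<.0045)&(abs(X)<.021))|((abs(X)<.0045)&(abs(Y)<.021))
def score(p,sel):
    x,y,a=p;s=0
    for n,im in sel:
        c,q=np.cos(a),np.sin(a)
        uv=proj(n,np.c_[x+c*X-q*Y,y+q*X+c*Y,np.full_like(X,.098)])
        v=map_coordinates(cv2.cvtColor(im,6).astype(float),[uv[:,1],uv[:,0]],order=1)
        s-=np.corrcoef(v,cross)[0,1]
    return s/len(sel)
for sel in(ims[:1],ims[1:2],ims[2:],ims):
    best=max(((score((.5615+dx,-.1355+dy,a),sel),dx,dy,a) for a in np.arange(-.78,.78,.06) for dx in np.arange(-.005,.006,.0025) for dy in np.arange(-.005,.006,.0025)))
    r=minimize(lambda p:-score(p,sel),[.5615+best[1],-.1355+best[2],best[3]],method="Nelder-Mead",options=dict(initial_simplex=np.array([.5615+best[1],-.1355+best[2],best[3]])+np.array([[0,0,0],[.002,0,0],[0,.002,0],[0,0,.05]])))
    print(r.x,-r.fun)
E
python3 hubfit.py
```

```text
[ 0.56404803 -0.13515195 -0.13678314] 0.8499416887935861
[ 0.56403564 -0.13513495 -0.13738945] 0.8502276566973223
[ 0.56555658 -0.13666909 -0.13110169] 0.7110790742394443
[ 0.56448505 -0.13542793 -0.13393299] 0.7910466362972831
```

```bash
cat >> hubfit.py <<'E'
for a in np.arange(-.3,.3,.05):
    print(round(a,2),[round(max(score((.564+dx,-.1355+dy,a),[s]) for dx in(-.001,0,.001) for dy in(-.001,0,.001)),3) for s in ims])
out=[]
for a in(-.135,0.0):
    L=[]
    for b in(0,np.pi/2):
        c,s=np.cos(a+b),np.sin(a+b);P=np.array([[-.021,-.0045],[.021,-.0045],[.021,.0045],[-.021,.0045],[-.021,-.0045]])
        L.append((np.c_[.564+c*P[:,0]-s*P[:,1],-.1352+s*P[:,0]+c*P[:,1],np.full(5,.098)],(0,255,0)))
    out.append(draw(cv2.imread("pics/top1.png"),"top",L,285,167,20,20,20))
out.insert(0,draw(cv2.imread("pics/top1.png"),"top",[],285,167,20,20,20)[:,:])
cv2.imwrite("pics/hf.png",cv2.resize(np.hstack(out),(800,267)))
E
python3 hubfit.py|tail -12; python3 - <<'E'
from workcell import bot,cams
import cv2,numpy as np
T=cams.get_image("top")["img"];S=cams.get_image("side")["img"]
cv2.imwrite("pics/top2.png",T);cv2.imwrite("pics/side2.png",S)
f=lambda i,x,y,w,h,s:cv2.resize(i[y:y+h,x:x+w],(w*s,h*s),interpolation=2)
cv2.imwrite("pics/e6.png",np.hstack([f(T,180,120,100,100,4),f(S,180,130,100,100,4)]))
s=bot.get_state();print(s["tool_pos"],s["tool_rot"])
E
```

```text
-0.3 [np.float64(0.751), np.float64(0.752), np.float64(0.636)]
-0.25 [np.float64(0.801), np.float64(0.801), np.float64(0.671)]
-0.2 [np.float64(0.833), np.float64(0.833), np.float64(0.694)]
-0.15 [np.float64(0.847), np.float64(0.847), np.float64(0.705)]
-0.1 [np.float64(0.843), np.float64(0.843), np.float64(0.704)]
-0.05 [np.float64(0.82), np.float64(0.819), np.float64(0.692)]
-0.0 [np.float64(0.78), np.float64(0.778), np.float64(0.669)]
0.05 [np.float64(0.725), np.float64(0.723), np.float64(0.636)]
0.1 [np.float64(0.655), np.float64(0.653), np.float64(0.594)]
0.15 [np.float64(0.576), np.float64(0.572), np.float64(0.543)]
0.2 [np.float64(0.488), np.float64(0.485), np.float64(0.486)]
0.25 [np.float64(0.397), np.float64(0.393), np.float64(0.425)]
[0.56307992 0.09635692 0.28102339] [ 3.12308614  0.03571441 -2.92159975]
```

View pics/hf.png

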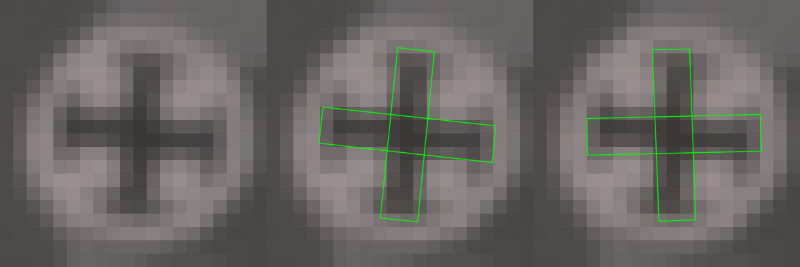

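View pics/e6.png

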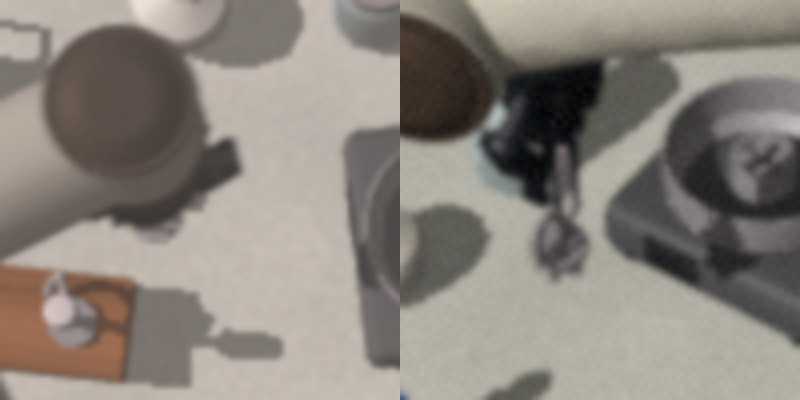

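```bash
cat > bo.py <<'E'
from h import *
import sys
def lines(b,z0,yaw):
    c,s=np.cos(yaw),np.sin(yaw);L=[]
    f=lambda P:np.array([[b[0]+c*x-s*y,b[1]+s*x+c*y,z0+z] for x,y,z in P])
    L.append((circ(b,.021,z0),(0,255,0)));L.append((circ(b,.021,z0+.006),(0,255,0)))
    L.append((f([[-.032,0,.016],[-.032,0,.046],[.032,0,.046],[.032,0,.016],[-.032,0,.016]]),(255,0,255)))
    L.append((f([[-.015,0,0],[-.015,0,-.022],[.015,0,-.022],[.015,0,0]]),(255,255,0)))
    L.append((f([[0,-.015,0],[0,-.015,-.022],[0,.015,-.022],[0,.015,0]]),(0,255,255)))
    L.append((f([[.032,0,.02],[.032,0,.046]]),(0,0,255)))
    return L
def view(n,img,b,z0,yaws,fn,w=26,h=36):
    u,v=proj(n,[[b[0],b[1],z0+.02]])[0];x0=int(u-w/2);y0=int(v-h/2);s=min(16,800//(w*(len(yaws)+1)))
    o=[draw(img,n,[],x0,y0,s,w,h)]+[draw(img,n,lines(b,z0,y),x0,y0,s,w,h) for y in yaws]
    cv2.imwrite(fn,np.hstack(o))
E
python3 - <<'E'
from bo import *
view("side",cv2.imread("pics/side2.png"),(.5635,.0968),.197,(1.57,1.77,1.97),"pics/b1.png")
E
```

View pics/b1.png

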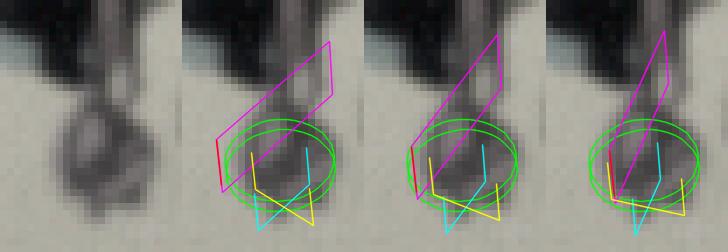

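Call:
play_rows:
  travel:
    - [0.01, -0.045, 0]
    - [0.01, -0.045, 0]
    - [0.01, -0.045, 0]
    - [0.01, -0.045, 0]
    - [0.01, -0.045, 0]
  twist: [0, 0, 0, 0, 0]
  hand: [1, 1, 1, 1, 1]

```text
clock: 7.55
tool_pos: [0.5632, -0.1356, 0.2702]
tool_rot: [3.12, 0.031, -2.914]
contact_force: [0.4, -0.4, -0.9]
gripper_width: 0.289
```

Call:
play_rows:
  travel:
    - [0, 0, 0]
    - [0, 0, 0]
    - [0, 0, 0]
  twist: [0.11, 0.11, 0.11]
  hand: [1, 1, 1]

```text
clock: 7.85
tool_pos: [0.5614, -0.1415, 0.2664]
tool_rot: [3.111, 0.016, 3.017]
contact_force: [1.2, -0.5, -0.8]
gripper_width: 0.286
```

```bash
python3 - <<'E'
from workcell import bot,cams
import cv2,numpy as np
T=cams.get_image("top")["img"];S=cams.get_image("side")["img"]
cv2.imwrite("pics/top3.png",T);cv2.imwrite("pics/side3.png",S)
f=lambda i,x,y,w,h,s:cv2.resize(i[y:y+h,x:x+w],(w*s,h*s),interpolation=2)
cv2.imwrite("pics/e7.png",np.hstack([f(T,250,120,100,100,4),f(S,220,110,100,100,4)]))
s=bot.get_state();print(s["tool_pos"],s["tool_rot"])
E
```

```text
[ 0.5613994  -0.14095163  0.2664367 ] [3.11111007 0.01637536 3.02323469]
```

View pics/e7.png

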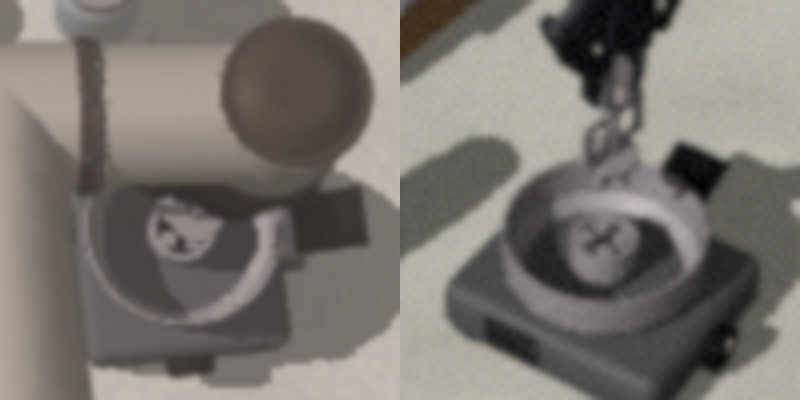

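```bash
python3 - <<'E'
from bo import *
view("side",cv2.imread("pics/side3.png"),(.5615,-.141),.182,(1.34,1.44,1.54),"pics/b2.png",w=24,h=40)
E
```

```text
(no output)
```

View pics/b2.png

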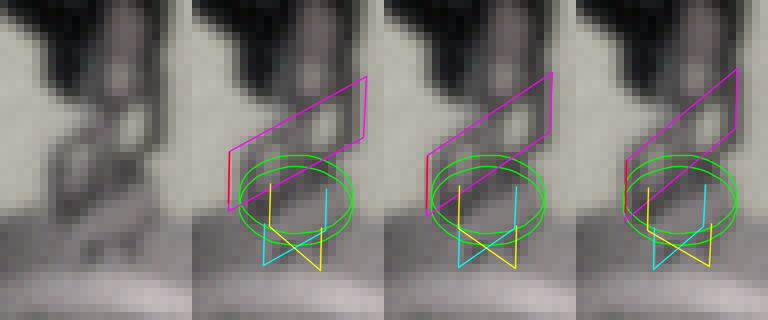

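```bash
python3 - <<'E'
from bo import *
def fl(L): return L[:4]+L[5:]
import bo
view("side",cv2.imread("pics/side0.png"),(.5125,.2835),.045,(1.72,1.82,1.92),"pics/b3.png",w=24,h=30)
view("top",cv2.imread("pics/top0.png"),(.5125,.2835),.045,(1.72,1.82,1.92),"pics/b4.png",w=26,h=26)
a=cv2.imread("pics/side3.png");u,v=proj("side",[[.5615,-.141,.21]])[0];x,y=int(u),int(v)
c=cv2.resize(a[y-14:y+14,x-14:x+14],(560,560),interpolation=cv2.INTER_CUBIC);c=cv2.normalize(c,None,0,255,32)
cv2.imwrite("pics/b5.png",c);print(x-14,y-14)
E
```

```text
258 128
```

View pics/b3.png

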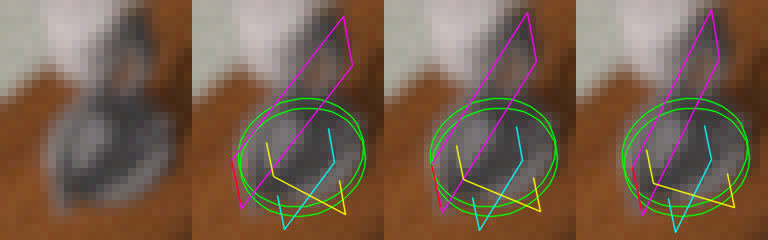

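View pics/b4.png

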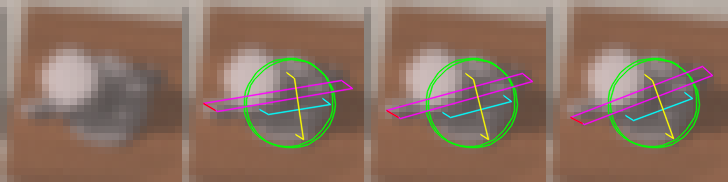

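View pics/b5.png

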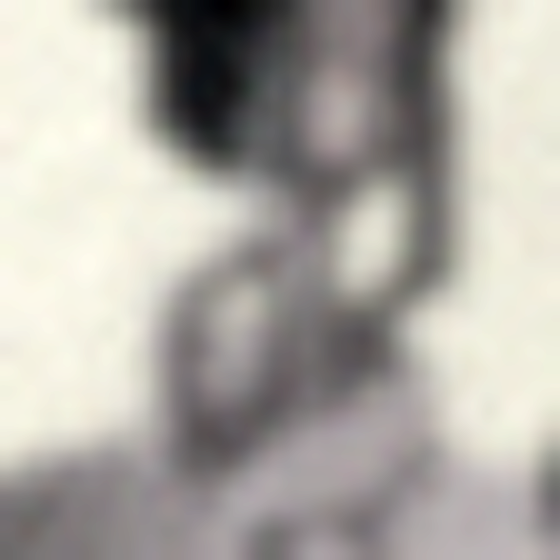

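```bash
python3 - <<'E'
from bo import *
g=cv2.cvtColor(cv2.imread("pics/side3.png"),6)
for r in range(132,154): print(r,g[r,260:288])
for yaw in(1.4,1.45,1.5,1.55,1.6,1.65,1.7):
    c,s=np.cos(yaw),np.sin(yaw)
    P=[[.5615+c*x-s*y,-.141+s*x+c*y,.182+.031] for x in(-.032,.032) for y in(-.002,.002)]
    u=proj("side",P);print(yaw,u[:,0].min(),u[:,0].max(),np.ptp(u[:,0]), u[:,1])
E
```

```text
132 [180 181 180 174 159 108  54  25  23  24  49  72  73  97 118 117 101  76
  58  72 115 158 174 172 172 175 173 174]
133 [180 182 182 178 158 110  59  31  23  38  61  71  77 101 123 127 102  85
  64  71 108 152 172 172 173 174 173 175]
134 [184 182 186 180 166 127  84  50  32  48  70  77  75 100 123 121  97  83
  66  69 105 150 169 172 171 172 172 174]
135 [185 183 182 180 176 160 125  84  55  56  74  76  72  91 108 107  90  77
  67  71 108 151 170 171 174 170 175 169]
136 [180 180 179 178 181 177 159 132 101  92  97  82  72  76  82  87  95  91
  82  77 109 150 169 174 172 176 173 172]
137 [179 178 177 178 178 175 171 166 150 138 126 110  89  76  77  92 122 125
  99  80 113 149 165 172 173 171 173 172]
138 [178 177 180 181 179 177 178 176 171 162 141 120 105  85  93 121 151 147
 110  84 111 151 170 172 172 172 175 172]
139 [179 179 181 182 177 178 176 174 165 151 132 117 107  94 109 143 164 152
 109  84 111 151 172 174 172 174 173 173]
140 [181 182 183 182 178 174 174 167 150 129 105  97 101 106 114 147 161 147
 104  85 113 152 170 176 171 172 175 175]
141 [181 182 184 179 177 170 
[... 1609 characters left out ...]
1625527 146.92542962]
1.45 264.4762711056509 280.7602041991783 16.283933093527423 [135.95248794 136.60215967 146.50958194 147.18669823]
1.5 264.854722256252 280.3802335576043 15.52551130135231 [135.71621914 136.3320762  146.79062168 147.43388269]
1.55 265.2533900076352 279.98165864392035 14.72826863628518 [135.49448653 136.07508995 147.05863032 147.66632327]
1.6 265.671278849797 279.5654740925101 13.894195242713124 [135.2878053  135.83180281 147.31289584 147.88339776]
1.65 266.10733899401737 279.13271271469694 13.025373720679568 [135.09665426 135.60278268 147.55274063 148.08452349]
1.7 266.5604690352135 278.684443003977 12.123973968763494 [134.92147501 135.38856251 147.77752361 148.26915917]
```

Call:
play_rows:
  travel:
    - [-0.002, 0.005, 0]
    - [0, 0, 0.01]
    - [0, 0, 0.015]
    - [0, 0, 0.015]
    - [0, 0, 0.01]
  twist: [0.065, 0, 0, 0, 0]
  hand: [1, 1, 1, 1, 1]

```text
clock: 8.45
tool_pos: [0.5649, -0.1327, 0.213]
tool_rot: [3.109, 0.015, 2.974]
contact_force: [-0.1, -0.1, -1.8]
gripper_width: 0.287
```

```bash
python3 - <<'E'
from workcell import bot,cams
import cv2,numpy as np
from bo import *
T=cams.get_image("top")["img"];S=cams.get_image("side")["img"]
cv2.imwrite("pics/top4.png",T);cv2.imwrite("pics/side4.png",S)
s=bot.get_state();p=s["tool_pos"];print(p,s["tool_rot"],s["contact_force"])
f=lambda i,x,y,w,h,s:cv2.resize(i[y:y+h,x:x+w],(w*s,h*s),interpolation=2)
cv2.imwrite("pics/e8.png",np.hstack([f(T,260,130,80,80,5),f(S,240,120,60,60,7)[:400]]))
view("side",S,p[:2],p[2]-.084,(1.40,1.47,1.54),"pics/b6.png",w=24,h=40)
E
```

```text
[ 0.56443561 -0.13276347  0.21251929] [3.10965914 0.01253332 2.97228388] [ 0.41901086 -0.47972122  0.22814096]
```

View pics/e8.png

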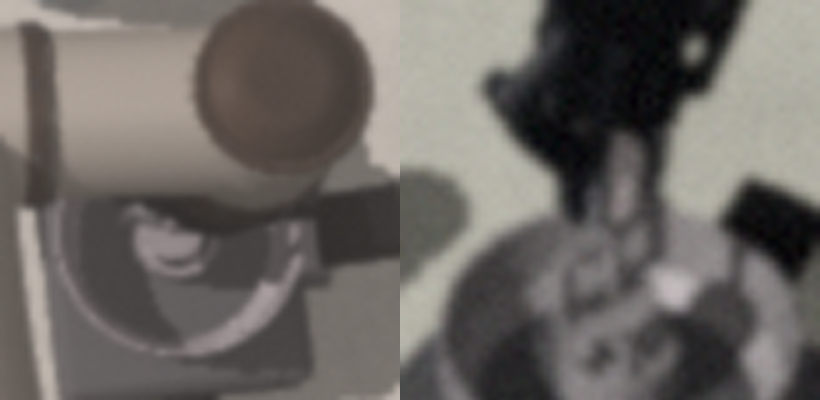

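View pics/b6.png

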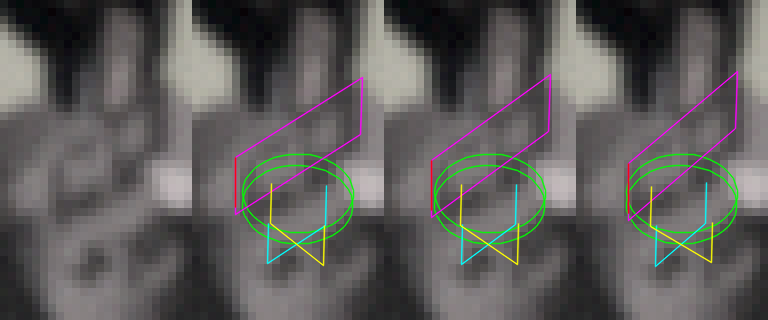

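```bash
python3 - <<'E'
from bo import *
T=cv2.imread("pics/top4.png");S=cv2.imread("pics/side4.png")
o=[]
for n,I,x,y in(("top",T,280,162),("side",S,256,140)):
  for L in([],[(circ((.5642,-.1353),.026,.098),(0,255,0))]+[(circ((.5644,-.1328),.021,.1345),(0,0,255)),(circ((.5644,-.1328),.021,.1285),(0,0,255))]):
    o.append(draw(I,n,L,x,y,11,36,36)[:, :])
cv2.imwrite("pics/f1.png",np.vstack([np.hstack(o[:2]),np.hstack(o[2:])])[:, :])
i=cv2.imread("pics/f1.png");cv2.imwrite("pics/f1.png",cv2.resize(i,(600,600),interpolation=3))
E
```

```text
(no output)
```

View pics/f1.png

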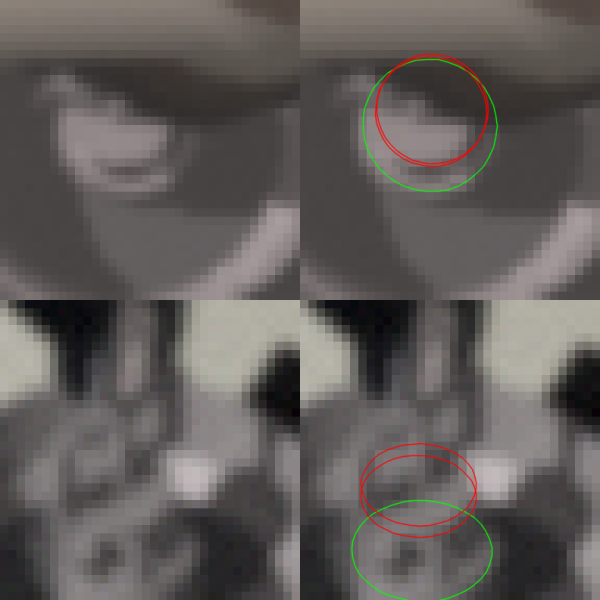

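Call:
play_rows:
  travel:
    - [0, -0.004, 0.002]
    - [0, 0, 0.003]
    - [0, 0, 0.003]
  twist: [0, 0, 0]
  hand: [1, 1, 1]

```text
clock: 8.85
tool_pos: [0.5649, -0.1369, 0.2054]
tool_rot: [3.11, 0.016, 2.975]
contact_force: [0.5, -0.4, -1.1]
gripper_width: 0.289
```

Call:
play_rows:
  travel:
    - [0, 0, 0.003]
    - [0, 0, 0.003]
  twist: [0, 0]
  hand: [1, 1]

```text
clock: 9.05
tool_pos: [0.566, -0.1376, 0.2024]
tool_rot: [3.112, 0.02, 2.977]
contact_force: [-2.6, -1.5, 7.2]
gripper_width: 0.28
```

Call:
play_rows:
  travel:
    - [0.002, 0.002, 0.0]
    - [0, 0, 0.002]
  twist: [0, 0]
  hand: [1, 1]

```text
clock: 9.25
tool_pos: [0.5655, -0.1363, 0.2034]
tool_rot: [3.114, 0.025, 2.978]
contact_force: [-4.3, 3.3, 11.1]
gripper_width: 0.289
```

```bash
cat > st.py <<'E'
from workcell import bot
import numpy as np
s=bot.get_state();print(np.round(s["tool_pos"],4),np.round(s["tool_rot"],3),np.round(s["contact_force"],1),np.round(s["torque"],2),s["gripper_width"])
E
python3 st.py
```

```text
[ 0.5655 -0.1363  0.2034] [3.114 0.025 2.978] [-4.3  3.3 11.1] [1.17 1.07 0.08] 0.2893790707363853
```

Call:
play_rows:
  travel:
    - [0.001, 0.001, 0.0]
    - [0, 0, 0.001]
  twist: [0.06, 0.04]
  hand: [1, 1]

```text
clock: 9.45
tool_pos: [0.5653, -0.1346, 0.2038]
tool_rot: [3.109, 0.025, 2.874]
contact_force: [-1.1, 0.2, 3.6]
gripper_width: 0.283
```

```bash
python3 - <<'E'
exec(open("st.py").read())
from workcell import cams
from bo import *
T=cams.get_image("top")["img"];S=cams.get_image("side")["img"]
cv2.imwrite("pics/top5.png",T);cv2.imwrite("pics/side5.png",S)
f=lambda i,x,y,w,h,s:cv2.resize(i[y:y+h,x:x+w],(w*s,h*s),interpolation=2)
cv2.imwrite("pics/e9.png",np.hstack([f(T,275,160,40,40,10),f(S,250,125,40,40,10)]))
E
```

```text
[ 0.5653 -0.1346  0.2038] [3.109 0.025 2.874] [-1.1  0.2  3.6] [0.01 0.33 0.02] 0.28291947677882295
```

View pics/e9.png

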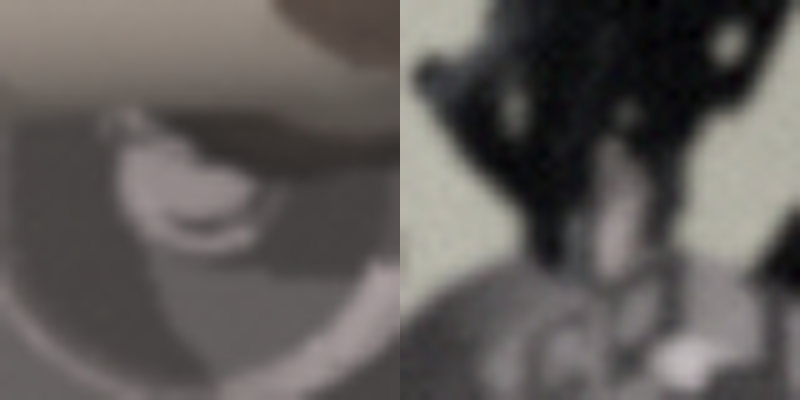

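```bash
python3 - <<'E'
from bo import *
T=cv2.imread("pics/top5.png")
o=[draw(T,"top",L,280,162,13,30,30) for L in([],[(circ((.5642,-.1353),.026,.098),(0,255,0)),(circ((.5653,-.1346),.021,.126),(0,0,255))])]
cv2.imwrite("pics/f2.png",np.hstack(o))
S=cv2.imread("pics/side5.png")
view("side",S,(.5653,-.1346),.120,(1.34,1.44,1.54),"pics/f3.png",w=24,h=40)
E
```

```text
(no output)
```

View pics/f2.png

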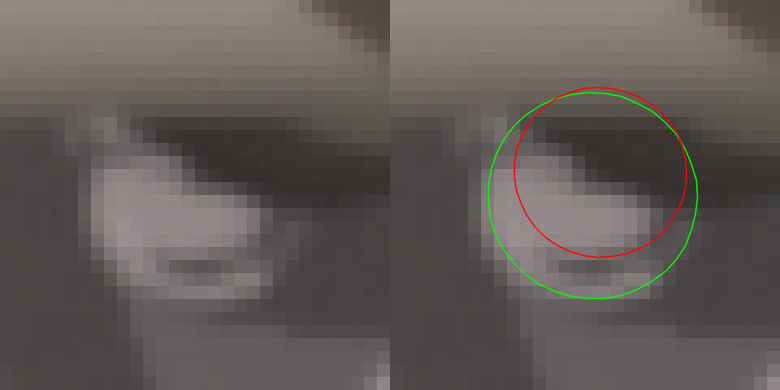

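View pics/f3.png

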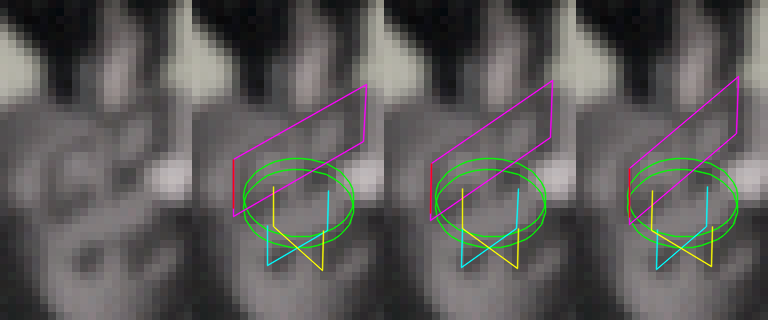

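```bash
python3 - <<'E'
from bo import *
for uv in((287.6,171.1),(286.0,171.5)):
  for z in(.136,.15,.166):
    p=ray("top",*uv,z);d=p[:2]-[.5653,-.1346];print(uv,z,p[:2],np.hypot(*d),np.arctan2(d[1],d[0]))
T=cv2.imread("pics/top5.png")
print(cv2.cvtColor(T,6)[166:180,280:304])
o=[draw(T,"top",L,280,160,20,20,20) for L in([],lines((.5653,-.1346),.120,1.36),)]
cv2.imwrite("pics/f4.png",np.hstack(o))
E
```

```text
(287.6, 171.1) 0.136 [ 0.57578481 -0.10851439] 0.028113878161942094 1.1886200920467525
(287.6, 171.1) 0.15 [ 0.57329566 -0.10731067] 0.028436565079265678 1.2857776341307532
(287.6, 171.1) 0.166 [ 0.57045093 -0.10593499] 0.02912413286051761 1.3929999587408841
(286.0, 171.5) 0.136 [ 0.57462105 -0.10343721] 0.03252693292296832 1.280157752383062
(286.0, 171.5) 0.15 [ 0.57214358 -0.1022844 ] 0.03303229267005996 1.3621064503841112
(286.0, 171.5) 0.166 [ 0.56931218 -0.10096691] 0.033871558846862944 1.4520648351215493
[[122 122 122 122 121 122 120 120 120 120 120 120 120 119 119 119 119 118
  118 118 118 117 118 118]
 [117 116 117 115 116 115 114 114 114 114 114 113 113 113 113 113 112 112
  111 110 111 110 111 110]
 [110 109 108 108 109 107 107 106 106 107 105 105 105 104 103 104 103 105
  103 103 103 102 102 101]
 [102 101 101 100 100 100 100 100 100  98  97  98  97  97  97  97  95  94
   95  94  94  93  93  93]
 [ 92  92  91  91  91  93  96  99  99  91  86  85  84  84  84  84  83  82
   83  83  84  84  85  85]
 [ 81  80  79  79  82  92  97 106 112  93  77  69  64  62  62  63  62  63
   63  63  64  66  70  76]
 [ 73  72  72  72  79  92  89  98 111 101  88  71  58  53  52  52  52  54
   53  53  54  55  58  64]
 [ 70  70  70  69  76  85  82  88  98 100  98  91  81  68  55  50  51  51
   53  54  53  54  54  56]
 [ 71  71  69  70  71  75  80  95 107 110 116 117 114  99  71  54  49  50
   51  51  53  53  53  54]
 [ 71  70  71  70  70  71  84 113 132 133 132 127 119 112  90  66  56  51
   50  49  50  51  52  52]
 [ 69  70  70  70  69  71  87 120 138 140 139 135 133 126 109  95  87  80
   69  57  52  51  50  50]
 [ 70  70  69  69  70  71  91 126 140 142 140 140 141 138 134 130 128 122
  107  86  66  56  54  55]
 [ 70  70  69  70  68  71  91 126 142 143 141 141 141 141 141 141 139 136
  130 117  91  71  70  69]
 [ 70  70  69  70  69  72  88 121 139 146 142 141 141 141 140 140 139 136
  131 115  86  77  82  76]]
```

View pics/f4.png

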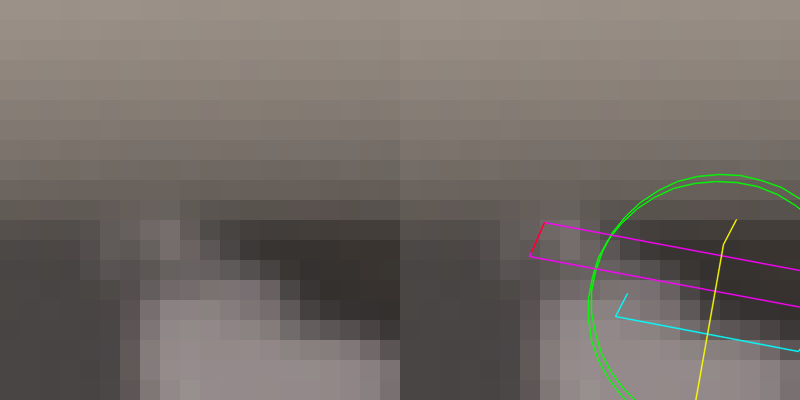

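```bash
python3 - <<'E'
from bo import *
S=cv2.imread("pics/side5.png");T=cv2.imread("pics/top5.png")
def en(c):
    c=cv2.cvtColor(c,6).astype(float);c=np.clip((c-40)*255/120,0,255).astype(np.uint8);return cv2.cvtColor(c,8)
x0,y0=256,138
o=[draw(en(S),"side",L,x0,y0,12,32,40) for L in([],lines((.5653,-.1346),.120,1.40)+[(circ((.5642,-.1353),.026,.098),(255,128,0))])]
cv2.imwrite("pics/f5.png",np.hstack(o))
E
```

```text
(no output)
```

View pics/f5.png

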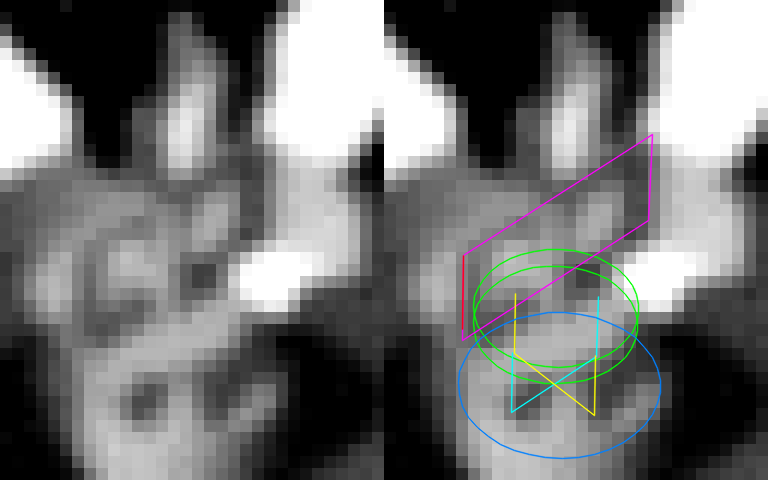

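```bash
cat > tilt.py <<'E'
from scipy.spatial.transform import Rotation as R
import numpy as np
from workcell import bot
s=bot.get_state()
g=R.from_euler("xyz",[3.122,.043,-2.925])
n=R.from_euler("xyz",s["tool_rot"])
b=g.inv().apply([0,0,-1.])
print("tool z now",n.apply([0,0,1]).round(4),"b tool",b.round(3),"beater down now if fixed",n.apply(b).round(4),"if jaw aligned",n.apply([b[0],0,1]).round(4))
print("x_t",n.as_matrix()[:,0].round(3),"y_t",n.as_matrix()[:,1].round(3))
E
python3 tilt.py
```

```text
tool z now [ 0.0319  0.0245 -0.9992] b tool [ 0.043 -0.02   0.999] beater down now if fixed [-0.0147  0.0168 -0.9998] if jaw aligned [-0.0096  0.0358 -1.0002]
x_t [-0.965  0.262 -0.024] y_t [0.261 0.965 0.032]
```

Call:
play_rows:
  travel:
    - [0, 0, -0.003]
    - [-0.001, -0.0035, 0]
    - [0, 0, 0.002]
    - [0, 0, 0.002]
  twist: [0, -0.11, 0, 0]
  hand: [1, 1, 1, 1]

```text
clock: 9.95
tool_pos: [0.5655, -0.1376, 0.2028]
tool_rot: [3.112, 0.028, 2.99]
contact_force: [-1.0, -0.6, 5.4]
gripper_width: 0.289
```

```bash
python3 st.py; python3 tilt.py
```

```text
[ 0.5655 -0.1376  0.2028] [3.112 0.028 2.99 ] [-1.  -0.6  5.4] [-0.38  0.43  0.02] 0.2891816852000087
tool z now [ 0.0326  0.0254 -0.9991] b tool [ 0.043 -0.02   0.999] beater down now if fixed [-0.0128  0.0125 -0.9998] if jaw aligned [-0.0098  0.0319 -1.0004]
x_t [-0.988  0.151 -0.028] y_t [0.15  0.988 0.03 ]
```

Call:
play_rows:
  travel:
    - [0, -0.002, 0.001]
    - [0.002, 0, 0.001]
    - [0, 0.002, 0.001]
    - [0, 0.002, 0.001]
    - [-0.002, 0, 0.001]
  twist: [0, 0, 0, 0, 0]
  hand: [1, 1, 1, 1, 1]

```text
clock: 10.45
tool_pos: [0.5652, -0.1384, 0.198]
tool_rot: [3.118, 0.027, 2.987]
contact_force: [-0.8, -1.6, -1.2]
gripper_width: 0.285
```

```bash
python3 st.py
```

```text
[ 0.5652 -0.1384  0.198 ] [3.118 0.027 2.987] [-0.8 -1.6 -1.2] [-0.49  0.36  0.01] 0.28472454988426193
```

Call:
play_rows:
  travel:
    - [0, 0, 0.003]
    - [0, 0, 0.003]
    - [0, 0, 0.003]
  twist: [0, 0, 0]
  hand: [1, 1, 1]

```text
clock: 10.75
tool_pos: [0.5656, -0.1384, 0.1886]
tool_rot: [3.118, 0.027, 2.987]
contact_force: [-0.8, -2.4, 3.7]
gripper_width: 0.289
```

```bash
python3 st.py
```

```text
[ 0.5656 -0.1384  0.1886] [3.118 0.027 2.987] [-0.8 -2.4  3.7] [-0.72  0.42  0.02] 0.28945641261609395
```

Call:
play_rows:
  travel:
    - [0, -0.0005, 0.003]
    - [0, 0, 0.002]
  twist: [0, 0]
  hand: [1, 1]

```text
clock: 10.95
tool_pos: [0.5659, -0.1385, 0.184]
tool_rot: [3.118, 0.028, 2.987]
contact_force: [-1.8, -1.1, 5.7]
gripper_width: 0.286
```

```bash
python3 st.py
```

```text
[ 0.5659 -0.1385  0.184 ] [3.118 0.028 2.987] [-1.8 -1.1  5.7] [-0.56  0.71 -0.07] 0.286274910204365
```

Call:
play_rows:
  travel:
    - [0, 0, 0.002]
    - [0, 0, 0.002]
  twist: [0, 0]
  hand: [1, 1]

```text
clock: 11.15
tool_pos: [0.5662, -0.1386, 0.1822]
tool_rot: [3.119, 0.029, 2.988]
contact_force: [-3.4, 1.3, 14.8]
gripper_width: 0.282
```

```bash
python3 st.py
```

```text
[ 0.5662 -0.1386  0.1822] [3.119 0.029 2.988] [-3.4  1.3 14.8] [ 0.2   1.53 -0.  ] 0.2823420409769397
```

Call:
play_rows:
  travel:
    - [0.0005, 0, 0.002]
    - [0, 0, 0.003]
  twist: [0, 0]
  hand: [1, 1]
  squeeze: 100

```text
clock: 11.35
tool_pos: [0.5663, -0.1385, 0.1822]
tool_rot: [3.12, 0.032, 2.99]
contact_force: [-6.0, 2.2, 19.1]
gripper_width: 0.276
```

```bash
python3 - <<'E'
exec(open("st.py").read())
from workcell import cams
from bo import *
T=cams.get_image("top")["img"];S=cams.get_image("side")["img"]
exec(open("st.py").read())
cv2.imwrite("pics/top6.png",T);cv2.imwrite("pics/side6.png",S)
def en(c):
    c=cv2.cvtColor(c,6).astype(float);c=np.clip((c-40)*255/120,0,255).astype(np.uint8);return cv2.cvtColor(c,8)
h=(.5642,-.1353);hc=[(circ(h,.026,.098),(255,128,0))]
o=[draw(en(S),"side",L,256,138,12,32,40) for L in([],lines(h,.098,1.436)+hc)]
cv2.imwrite("pics/g1.png",np.hstack(o))
o=[draw(en(T),"top",L,280,162,13,30,30) for L in([],lines(h,.098,1.436)+hc)]
cv2.imwrite("pics/g2.png",np.hstack(o))
E
```

```text
[ 0.5663 -0.1385  0.1822] [3.12  0.032 2.99 ] [-6.   2.2 19.1] [ 0.51  2.19 -0.04] 0.2761879199127988
[ 0.5662 -0.1385  0.1822] [3.12  0.031 2.99 ] [-5.7  1.8 16.2] [ 0.18  1.89 -0.01] 0.27893566039394396
```

View pics/g1.png

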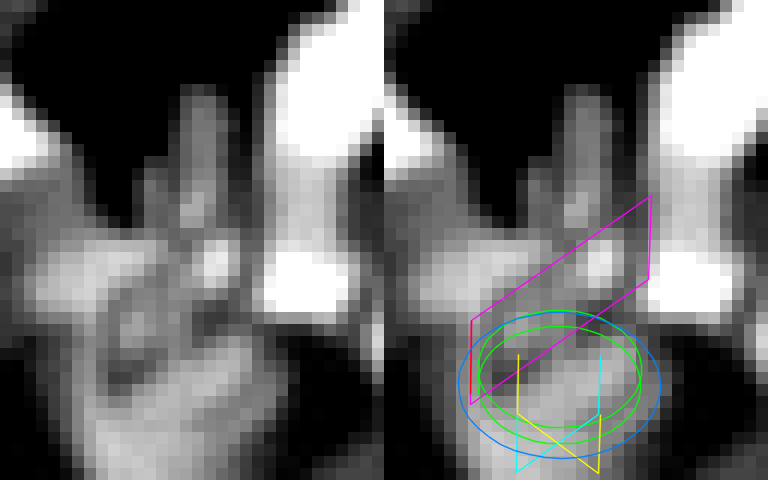

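View pics/g2.png

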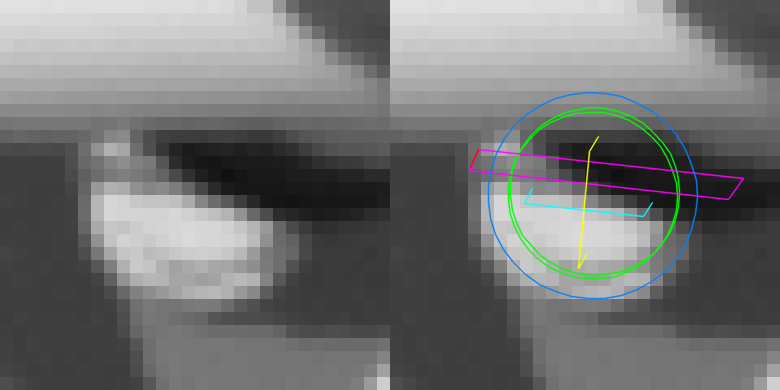

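Call:
play_rows:
  travel:
    - [0.0015, 0.001, 0.002]
    - [0.0005, 0.0005, 0.003]
  twist: [0, 0]
  hand: [1, 1]

```text
clock: 11.65
tool_pos: [0.5655, -0.1378, 0.1821]
tool_rot: [3.123, 0.036, 2.992]
contact_force: [-5.6, 0.0, 17.2]
gripper_width: 0.275
```

```bash
python3 st.py; python3 tilt.py
```

```text
[ 0.5655 -0.1378  0.1821] [3.123 0.036 2.992] [-5.6  0.  17.2] [-0.31  1.68 -0.09] 0.2748576682746234
tool z now [ 0.0386  0.0126 -0.9992] b tool [ 0.043 -0.02   0.999] beater down now if fixed [-6.8e-03 -3.0e-04 -1.0e+00] if jaw aligned [-0.0038  0.019  -1.0007]
x_t [-0.988  0.149 -0.036] y_t [0.148 0.989 0.018]
```

Call:
play_rows:
  travel:
    - [0.0015, 0.001, 0.002]
    - [0.001, 0.0005, 0.004]
  twist: [0, 0]
  hand: [1, 1]

```text
clock: 11.85
tool_pos: [0.5651, -0.1374, 0.1819]
tool_rot: [3.127, 0.043, 2.995]
contact_force: [-6.7, 0.8, 24.9]
gripper_width: 0.276
```

```bash
python3 st.py; python3 tilt.py
```

```text
[ 0.5651 -0.1374  0.1819] [3.127 0.043 2.995] [-6.7  0.8 24.9] [ 0.25  2.18 -0.13] 0.2755490685205037
tool z now [ 0.0446  0.0081 -0.999 ] b tool [ 0.043 -0.02   0.999] beater down now if fixed [-8.e-04 -5.e-03 -1.e+00] if jaw aligned [ 0.0021  0.0144 -1.0008]
x_t [-0.988  0.146 -0.043] y_t [0.146 0.989 0.015]
```

```bash
python3 - <<'E'
from workcell import cams
from bo import *
T=cams.get_image("top")["img"];S=cams.get_image("side")["img"]
exec(open("st.py").read())
cv2.imwrite("pics/side7.png",S);cv2.imwrite("pics/top7.png",T)
f=lambda i,x,y,w,h,s:cv2.resize(i[y:y+h,x:x+w],(w*s,h*s),interpolation=2)
cv2.imwrite("pics/g3.png",np.hstack([f(T,130,110,230,130,2)[:, :460],cv2.resize(f(S,240,120,60,60,7),(260,260))]))
cv2.imwrite("pics/g4.png",f(S,250,130,45,45,12))
E
```

```text
[ 0.5649 -0.1374  0.182 ] [3.127 0.043 2.995] [-5.5 -1.1 17. ] [-0.55  1.65 -0.12] 0.27846642992195103
```

View pics/g3.png

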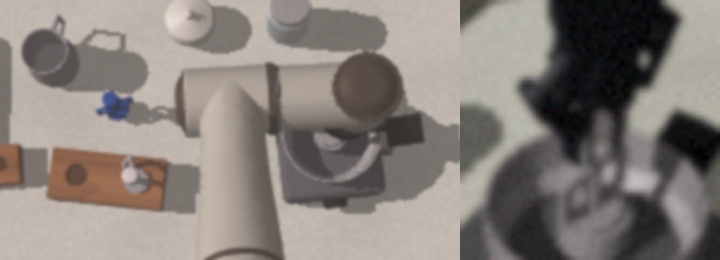

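View pics/g4.png

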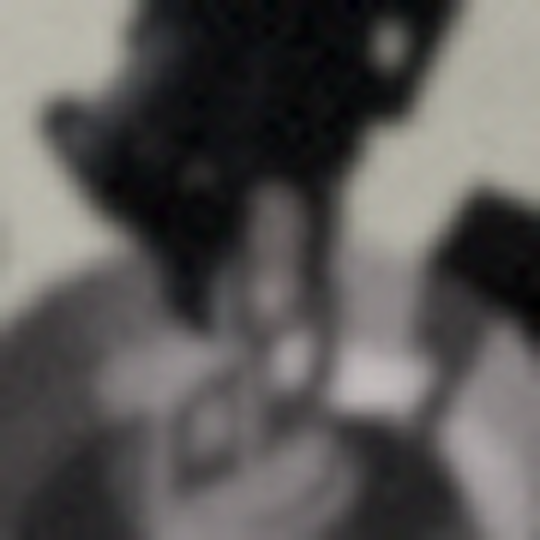

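```bash
python3 - <<'E'
from workcell import workorder
print(workorder.job_done())
exec(open("st.py").read())
E
```

```text
the job is handed in; nothing more can be done
None
the job is handed in; nothing more can be done
```

I handed the job in at about 12 s. The paddle was pressed and released, and the beater is being held pushed home in the hub. `job_done()` reports no verdict.

- **Paddle:** I pressed it until the fingertips were at about 47 mm, its stop height, where it held 10 N (24 N at peak). A later top picture showed it back at rest.
- **Beater:** I gripped it by the knob, lifted it out of the stand and turned it about −0.37 rad. The foot did not mesh on the first tries. It dropped into the slots after small sideways moves under light pressure.
- **Seating:** The arm came down about 21–22 mm from first contact, against a foot length of 22 mm. It then stopped at 0.182 m even when the push rose from 15 to 25 N. It settled at about 17 N down, more than the 6.5 N spring. The last pictures show no gap between collar and hub.
- **Bystanders:** The dough hook is still in its hole. The other objects that show in the last picture (milk jug, sugar bowl, jar, blue beater) look undisturbed.

Checks that were less certain:
- **Wing angle:** My readings of it from the images differed by about 0.1 rad.
- **Tilt and side force:** The tool was about 0.04 rad off vertical at the end, with about 5.5 N of side force left. I calculate the beater itself is vertical to within about 0.015 rad.
- **Flushness:** The pictures cannot resolve a gap under about 1 mm, so this rests mainly on the hard stop and the travel.

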